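Put the loupe away and shut the case with the folding lid stay

TASK

First stand the loupe upright on the floor of the open wooden case, clear of the metal lid stay, and let go of it. Then lift the red tab of the folding stay until its knee has clearly passed centre and the lid is unlocked, and lower the lid gently until it is fully shut. Leave the other things on the table where they are.

Things in the scene. Friction and masses are not known exactly. Their poses are not given: they have to be found in the camera images.
- case: Light brown wooden storage case, fixed to the table, 220 (x) x 280 (y) x 70 mm high without lid, walls and floor 8 mm, open on top. Origin: centre of its underside; x from its front to its hinge side, y left, z up. The stay works in an upright plane at y = +0.110, just inside the left wall; the rest of the inside is free.
- case_floor (a point): Centre of the inner floor of the case, 8 mm above the table; axes as the case.
- lid_hinge (a point): Middle of the lid's hinge axis, at case x = +0.110, z = +0.070, axis along the case's y. The lid is a wooden shell 220 x 280 x 40 mm, walls 8 mm, 0.3 kg. Shut, its outer face lies 40 mm above the axis; open, it stands to 290 mm above the table with that face 40 mm behind the axis.
- lid (a joint): Lid angle, rad: 0 = open, almost upright, held by the locked stay; grows as it is lowered; 1.536 = fully shut. Stiff hinge: once unlocked the lid stays where it is left; 1 to 5 N near the front edge lower it.
- lid_front (a point): Point on the lid's outer face, mid-width, 185 mm from the hinge axis (35 mm from the front edge): a good place to push. Moves with the lid. z points out of the outer face (to the rear when open, up when shut), x from the front edge towards the hinge, y along the hinge.
- stay_upper (a joint): Knee angle of the folding stay, rad: 0 = locked on its stop, sagging past centre; 0.2 = links in line; grows as the knee is lifted and folds forward; above 0.45 clearly unlocked, and it stays so when let go. Lower link (76 mm) turns on the case, upper link (90 mm) on the lid; locked they rise rearward at 45 degrees.
- stay_tab (a point): Centre of the red finger tab of the stay: disc 22 mm across, 14 mm thick along the case's y, on the upper link 26 mm in front of and above the knee, 121 mm above the table when locked. Pinch its flat sides from above; the fingers clear the wall. Lifted some 35 mm up and forwards, in an arc about stay_top, it brings the knee to about 0.8 rad. Takes 1 to 3 N.
- stay_top (a point): Pin of the upper link on the lid, 100 mm from the hinge axis; it hardly moves while the knee is unlocked.
- loupe: Black standing magnifier, round, 42 mm diameter, 43 mm high, 70 g; origin at the centre of its underside, z up. Stands on the table left or right of the case.
- ink_bottle: Bystander: dark blue glass ink bottle, 53 mm wide, 60 mm high; stands on the table at the other side of the case from the loupe. Origin at the centre of its underside.
- tape_masking: Bystander: roll of masking tape lying flat, 96 mm across, 25 mm high. Origin at the centre of its underside.
- glue_stick: Bystander: upright glue stick with dark cap, 28 mm diameter, 92 mm high. Origin at the centre of its underside.
- sharpener: Bystander: small brass wedge pencil sharpener, 18 x 28 x 16 mm. Origin at the centre of its underside.
Not all that is in view belongs to the job. Leave any green look-alike of the loupe alone.

How it is judged:
By the outcome, as a careful person would: the job done as asked, in the order asked, and still so for the second after the job is handed in, with the robot touching nothing.
It also fails if it takes over 70 s, if anything falls off the work surface, if the arm or the gripper's body presses on something with over 40 N, if the wrist force passes 120 N, or if a joint passes its speed limit or range.

ROBOT

A 7-joint arm with a two-finger parallel gripper is mounted at the origin on a cart in front of the work surface, level with it; the furniture and walls round the work are solid. World frame = base frame: x ahead of the robot, y to its left, z up, the work surface at z = 0. Lengths are in m, angles in rad, forces in N, time in s.
With the tool pointing down it reaches from about 0.4 to 0.875 m from the base axis. Payload 19.3 kg.
Tool frame: the origin (TCP) lies at the very end of the fingers, on their centre line; the grasp point (between the pads) lies bot.pinch_z behind it (bot.pinch_z is the distance from the TCP to the grasp point, in m); z points along the fingers, y is the line along which they close (so a half turn about z gives the same grasp; the last joint's range is limited). The gripper opens to 85 mm and grips with 20 to 120 N. Pads are 22 mm wide; open, the fingers measure 114 mm over their backs; the gripper's body (76 mm by 85 mm) begins 54 mm behind the grasp point. The pads swing forward as they close: fully open they stand 13 mm farther back than shut.
Start: joints at [1.225, 0.521, -0.036, 1.599, 0.021, 1.021, -0.113], TCP at [0.17, -0.601, 0.231] pointing down, gripper open.
Joint ranges: [-2.91, 2.91], [-0.3, 2.13], [-1.5, 1.42], [0.17, 2.43], [-1.26, 4.41], [0.16, 1.93], [-2.52, 2.52]. Speed limits (rad/s): [1.89, 1.89, 2.39, 2.39, 3.01, 3.01, 3.01].

INTERFACE

Orientations are given as [roll, pitch, yaw] about the fixed x, y, z axes, in that order (R = Rz(yaw) Ry(pitch) Rx(roll)).
In Python, from workcell import bot, grab_frame, ticket gives the robot as it stands.
- The arm moves only by the tool arm_command, never from a script. Its argument "commands" is a list of rows, each a list of 3 entries, a list of its own where there are three numbers: the shift along the world's x, y, z in mm, then the turn about the world's z in rad, then the gripper command: -1 is fully open, 1 is shut, values between are in proportion. In form: [[[tx, ty, tz], roll, fingers], ...]. A call has 1 to 20 rows; each row shifts and turns the commanded pose from where the row before left it; what a row does not reach is not made up. A row lasts 1/10 s, in which the tool goes at most 50 mm and 8.59 degrees, less where a joint would pass 70% of its speed; a pose out of reach is approached as far as the arm can. A call with a gripper value outside its range is refused whole. The fingers move at their own pace and stop on an object; "newtons" is the grip in N (left out, the last holds). Time passes only in rows, so rows that do not move let the fingers close. It gives the time, the measured TCP pose, the force, the opening and the grip force at its end, in the units of the state.
- bot.observe(): the state, without advancing time (a new reading comes with each control period).
- grab_frame(name): name is "side" or "top"; returns a dict with "image" (384x512x3 uint8, red, green, blue), "vertical_fov" (degrees; the focal length in pixels is half the picture's height over the tangent of half this angle, whatever the lens; pixels are square), "cx", "cy" (the principal point, pixels), "R" (3x3) and "t" (3): a world point X has camera coordinates R X + t. Camera axes: x right, y down, z forward; pixel columns grow to the right and rows downward; lengths in m; the calibration is good to about 2 mm. A picture is of the moment at which its call begins. There is no depth.
- ticket.job_done(): hands the job in; it is judged then, once.
The state is a dict: "clock": time; "qpos": joint angles; "qd": joint speeds; "joint_efforts": joint torques, N m; "position": TCP position; "tool_rot": TCP orientation; "force": force on the tool from outside, world axes, zero at the start; "moment": the same for the moment, N m; "grip_width": finger opening in m; "finger_force": force on a finger pad.
Only numpy, scipy, OpenCV 4.12 (cv2) and the standard library are available. Lean on these libraries where they do the work, as an engineer would, in place of code of your own. Each camera call takes 0.05 s, during which the arm holds its last target. There are 200 camera calls.

## Working session

There is one attempt and no reset: what is moved stays moved. The work goes in short steps, Python scripts to look and compute and a tool call to move; the robot and the scene stay as the last step left them, time stands still between calls to the robot, and variables do not carry over. Pictures are saved under pics/ and viewed, at most 10 in all, crops included, and the job is handed in when it is done.

Besides the shell and the picture viewer there is one more tool, called after "Call:" as name([rows], argument=value, ...), one row to a line, values as JSON. arm_command: Moves the arm, as the interface text tells. Its arguments: {"type":"object","properties":{"commands":{"type":"array"},"newtons":{"type":"number"}},"required":["commands"]}

```bash
mkdir -p pics; cat > h.py <<'E'
import numpy as np, cv2, pickle
from workcell import bot, grab_frame, ticket
def snap(n,f):
    g=grab_frame(n); cv2.imwrite(f'pics/{f}.png',g['image'][:,:,::-1]); pickle.dump(g,open(f'pics/{f}.pkl','wb')); return g
def load(f): return pickle.load(open(f'pics/{f}.pkl','rb'))
def foc(g): return g['image'].shape[0]/2/np.tan(np.radians(g['vertical_fov'])/2)
def ray(g,u,v):
    d=g['R'].T@np.array([(u-g['cx'])/foc(g),(v-g['cy'])/foc(g),1]); return -g['R'].T@g['t'],d
def atz(g,u,v,z):
    o,d=ray(g,u,v); return o+d*(z-o[2])/d[2]
def proj(g,X):
    c=g['R']@np.array(X)+g['t']; return foc(g)*c[:2]/c[2]+[g['cx'],g['cy']]
def tri(a,b):
    (o1,d1),(o2,d2)=a,b; s=np.linalg.lstsq(np.c_[d1,-d2],o2-o1,rcond=None)[0]; p,q=o1+s[0]*d1,o2+s[1]*d2
    return (p+q)/2,np.linalg.norm(p-q)
E
python3 - <<'E'
from h import *
for n in('side','top'):
    g=snap(n,n+'0'); print(n,g['vertical_fov'],g['cx'],g['cy'],-g['R'].T@g['t'],g['R'].round(2).tolist())
s=bot.observe(); print(s['position'],s['tool_rot'],bot.pinch_z,s['grip_width'])
E
```

```text
side 55.98725047116998 252.22623579368013 193.18939693584448 [0.18579587 0.84037932 0.95957022] [[-0.93, -0.37, 0.01], [-0.26, 0.61, -0.75], [0.27, -0.7, -0.66]]
top 44.14406865070794 257.1872613215512 193.89179309546793 [0.42592186 0.02822955 1.64190301] [[0.03, -1.0, -0.01], [-1.0, -0.03, -0.08], [0.08, 0.01, -1.0]]
[ 0.17008654 -0.60111633  0.23075342] [-3.14056019e+00  8.15346164e-05  2.75803181e-01] 0.0187 0.08537878006146957
```

View pics/side0.png

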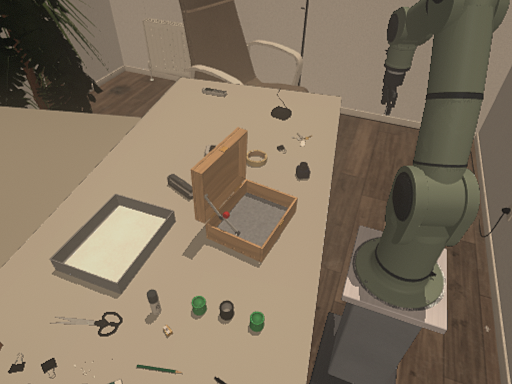

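View pics/top0.png

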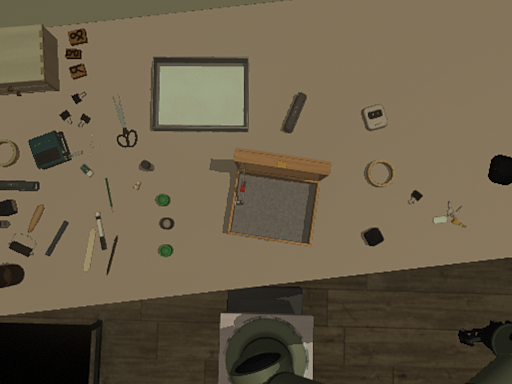

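Side: black round loupe at (227,310) between green look-alikes (199,304) and (257,320); in top they are black (167,224), green (163,200) and (166,250). The other dark candidates are the ink bottle (373,237 top), square and on the right, and the glue stick (146,166 top). The black, round one left of the case fits the description. I'll confirm it with crops.

```bash
python3 - <<'E'
from h import *
s=load('side0')['image'][:,:,::-1];t=load('top0')['image'][:,:,::-1]
a=cv2.resize(s[275:350,180:280],(800,600),interpolation=3)
b=cv2.resize(t[140:260,140:340],(800,480),interpolation=3)
c=cv2.resize(s[125:265,185:305],(514,600),interpolation=3)
a=cv2.resize(a,(400,300))
cv2.imwrite('pics/c1.png',np.vstack([b,np.hstack([np.zeros((120,800,3),np.uint8)])])[:480])
out=np.zeros((600,800,3),np.uint8); out[:,:514]=c; out[:214,514:]=cv2.resize(s[275:350,180:280],(286,214),interpolation=3)
cv2.imwrite('pics/c2.png',out)
E
```

```text
(no output)
```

View pics/c1.png

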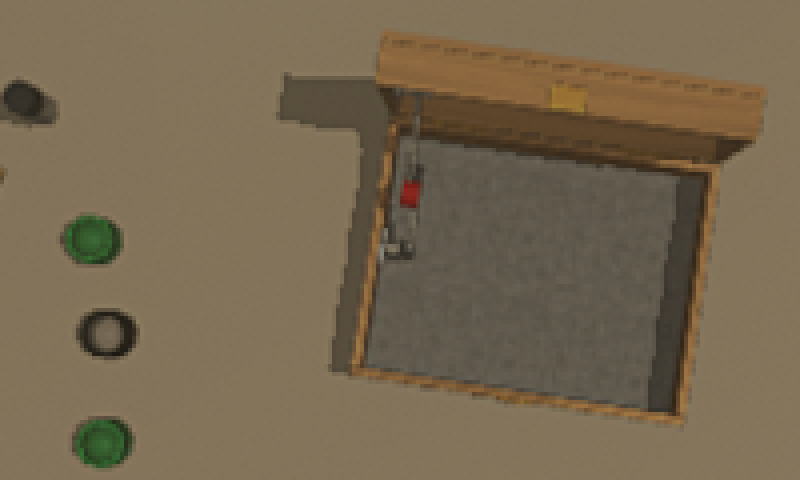

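View pics/c2.png

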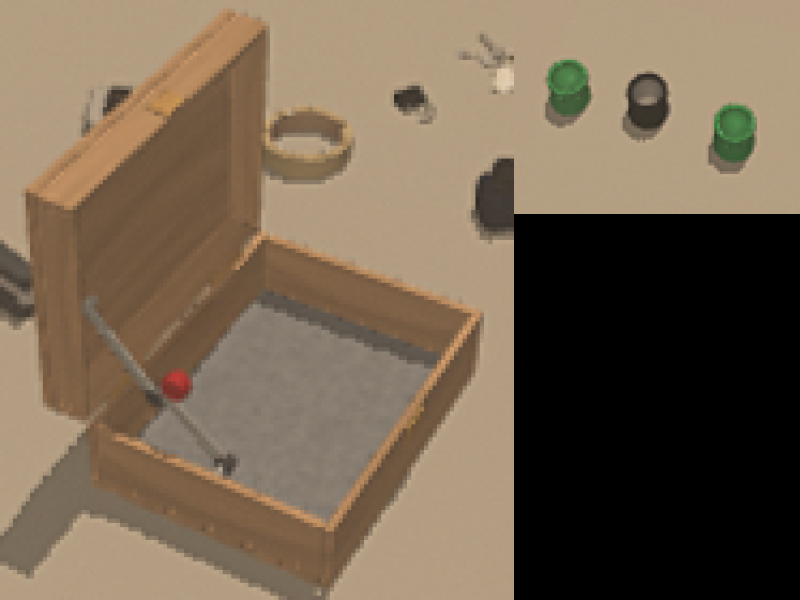

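The crops confirm a black ring with an open top as the loupe, top (166.4,223.1) and side (226.8,305.4). The tab is at top (242.4,188.1) and side (225.9,214.4).

```bash
python3 - <<'E'
from h import *
s,t=load('side0'),load('top0')
T=lambda U,V:((U+.5)/4-.5+140,(V+.5)/4-.5+140)
k=514/120
S=lambda U,V:((U+.5)/k-.5+185,(V+.5)/k-.5+125)
k2=2.86
S2=lambda U,V:((U-514+.5)/k2-.5+180,(V+.5)/k2-.5+275)
print('loupe',tri(ray(t,*T(107,334)),ray(s,*S2(649,88))),atz(t,*T(107,334),.043))
for n,y in (('g1',(92,239)),('g2',(103,441))): print(n,atz(t,*T(*y),.043))
print('tab',tri(ray(t,*T(411,194)),ray(s,*S(177,385))))
FL,FR,RR=[atz(t,*T(*c),.07) for c in((351,375),(683,421),(718,168))]
print(FL,FR,RR)
fl,fr=[atz(s,*S(*c),.07) for c in((327,527),(480,316))]; rl=atz(s,*S(95,418),.07)
print('side',fl,fr,rl)
print('sizes',np.linalg.norm(FL-FR),np.linalg.norm(FR-RR),np.linalg.norm(fl-fr))
for a,b in((FL,FR),(fl,fr)):
    y=(a-b)[:2];th=np.arctan2(-y[0],y[1]);ex=np.array([np.cos(th),np.sin(th)]);c=((a+b)/2)[:2]+.11*ex
    ey=np.array([-ex[1],ex[0]]); print('yaw',th,'centre',c,'tab expected y line',c+.11*ey)
    for q,z in(((.11,-.14),.07),((.11,.14),.07)):
        X=[*(c+q[0]*ex+q[1]*ey),z]; print(proj(t,X),proj(s,X))
print(T(718,168),S(95,418))
E
```

```text
loupe (array([0.44841151, 0.3460372 , 0.03719126]), np.float64(0.00034242132988466427)) [0.4481704  0.34482515 0.043     ]
g1 [0.52809645 0.36102838 0.043     ]
g2 [0.35843767 0.34429488 0.043     ]
tab (array([0.56706757, 0.08908782, 0.1198179 ]), np.float64(0.0009074466723588921))
[0.4195627  0.13597516 0.07      ] [ 0.38939999 -0.13914411  0.07      ] [ 0.59999888 -0.16436099  0.07      ]
side [0.42507099 0.13697163 0.07      ] [ 0.38641471 -0.12986332  0.07      ] [0.63455252 0.10301549 0.07      ]
sizes 0.2767677752830187 0.21210323504089398 0.2696204699792035
yaw -0.10919890131917384 centre [ 0.51382615 -0.0135725 ] tab expected y line [0.52581417 0.09577231]
[319.27565098 179.26949881] [244.49284263 178.05942376]
[236.20708616 167.95900656] [204.32972341 223.9850465 ]
yaw -0.14386876390469774 centre [ 0.51460641 -0.01221687] tab expected y line [0.53037744 0.09664669]
[319.7967245  180.62962308] [245.74367905 178.07015304]
[237.16255406 166.46800824] [203.397791   222.96114655]
(319.125, 181.625) (206.79571984435796, 222.20428015564204)
```

Call:
arm_command([
  [[28,26,0],-0.04,-1],
  [[28,26,0],-0.04,-1],
  [[28,26,0],-0.04,-1],
  [[28,26,0],-0.04,-1],
  [[28,26,0],-0.04,-1],
  [[28,26,0],-0.04,-1],
  [[28,26,0],-0.04,-1],
  [[28,26,0],-0.04,-1],
  [[28,26,0],-0.04,-1],
  [[28,26,0],-0.04,-1],
  [[0,0,0],0,-1],
])

```text
clock: 1.2
position: [0.4539, -0.337, 0.2309]
tool_rot: [-3.14, -0.001, -0.119]
force: [-0.6, -0.4, -0.2]
grip_width: 0.0856
finger_force: 0.0
```

Call:
arm_command([
  [[0,34,0],0,-1],
  [[0,34,0],0,-1],
  [[0,34,0],0,-1],
  [[0,34,0],0,-1],
  [[0,34,0],0,-1],
  [[0,34,0],0,-1],
  [[0,34,0],0,-1],
  [[0,34,0],0,-1],
  [[0,34,0],0,-1],
  [[0,34,0],0,-1],
  [[0,34,0],0,-1],
  [[0,34,0],0,-1],
  [[0,34,0],0,-1],
  [[0,34,0],0,-1],
  [[0,34,0],0,-1],
  [[0,34,0],0,-1],
  [[0,34,0],0,-1],
  [[0,34,0],0,-1],
  [[0,34,0],0,-1],
  [[0,34,0],0,-1],
])

```text
clock: 3.2
position: [0.4504, 0.3392, 0.2309]
tool_rot: [3.141, 0.0, -0.125]
force: [0.3, -1.1, -0.9]
grip_width: 0.0853
finger_force: 0.0
```

Call:
arm_command([
  [[0,0,0],0,-1],
  [[0,0,0],0,-1],
])

```text
clock: 3.4
position: [0.4496, 0.3392, 0.2308]
tool_rot: [3.141, 0.0, -0.122]
force: [-0.6, -0.7, -0.0]
grip_width: 0.0854
finger_force: 0.0
```

```bash
python3 - <<'E'
from h import *
s=load('side0');k=514/120
S=lambda U,V:((U+.5)/k-.5+185,(V+.5)/k-.5+125)
c=np.array([.5135,-.0135]);th=-.12;ex=np.array([np.cos(th),np.sin(th)]);ey=np.array([-ex[1],ex[0]])
for n,p in dict(top=(90,300),knee=(152,395),tab=(177,385),base=(227,462)).items():
    o,d=ray(s,*S(*p)); l=(.108-(o[:2]-c)@ey)/(d[:2]@ey); X=o+l*d; print(n,X,(X[:2]-c)@ex,X[2])
E
```

```text
top [0.64254115 0.0797226  0.17350912] 0.1169532809217612 0.17350912097779125
knee [0.59145777 0.0858822  0.09655279] 0.06549988576000451 0.09655279128138716
tab [0.56774756 0.08874116 0.11929341] 0.04161793604912584 0.11929341191261678
base [0.52474272 0.09392665 0.05537098] -0.001698414596284762 0.05537098251156736
```

Call:
arm_command([
  [[-1,6,-22],0,-1],
  [[0,0,-25],0,-1],
  [[0,0,-25],0,-1],
  [[0,0,-25],0,-1],
  [[0,0,-25],0,-1],
  [[0,0,-25],0,-1],
  [[0,0,-25],0,-1],
  [[0,0,-20],0,-1],
  [[0,0,-15],0,-1],
  [[0,0,-15],0,-1],
  [[0,0,0],0,-1],
  [[0,0,0],0,1],
  [[0,0,0],0,1],
  [[0,0,0],0,1],
  [[0,0,0],0,1],
  [[0,0,0],0,1],
  [[0,0,0],0,1],
  [[0,0,0],0,1],
  [[0,0,0],0,1],
], newtons=30)

```text
clock: 5.3
position: [0.4496, 0.345, 0.0103]
tool_rot: [-3.141, -0.001, -0.124]
force: [-1.6, -0.9, 10.2]
grip_width: 0.0402
finger_force: 29.2
```

Call:
arm_command([
  [[0,0,10],0,1],
  [[0,0,20],0,1],
  [[0,0,30],0,1],
  [[0,0,30],0,1],
  [[0,0,30],0,1],
  [[0,0,30],0,1],
  [[0,0,20],0,1],
  [[0,0,10],0,1],
  [[0,0,0],0,1],
])

```text
clock: 6.2
position: [0.4495, 0.3449, 0.1906]
tool_rot: [-3.14, -0.001, -0.124]
force: [0.2, -0.4, -0.3]
grip_width: 0.0393
finger_force: 31.1
```

```bash
python3 - <<'E'
from h import *
g=snap('side','side1');X=bot.observe()['position'];u,v=proj(g,X).astype(int);print(u,v)
im=g['image'][:,:,::-1];y0,x0=max(v-70,0),max(u-80,0)
cv2.imwrite('pics/c3.png',cv2.resize(im[y0:y0+120,x0:x0+160],(640,480),interpolation=3))
E
```

```text
224 272
```

View pics/c3.png

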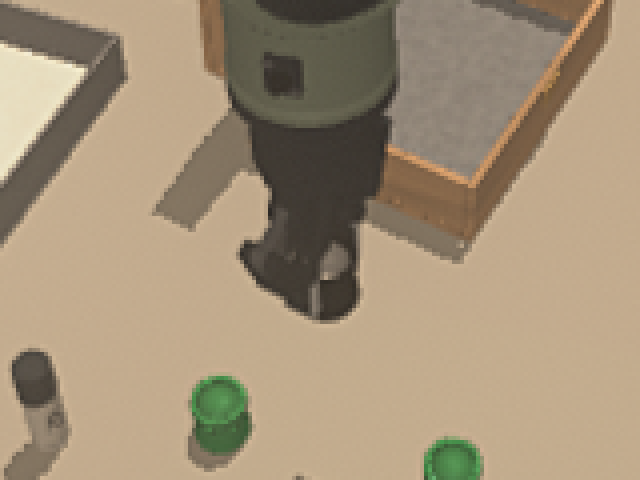

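The loupe is held between the fingers (crop 335,290) and the green ones have not moved. I'll carry it over the case.

Call:
arm_command([
  [[3,-16,0],0,1],
  [[3,-32,0],0,1],
  [[3,-32,0],0,1],
  [[3,-32,0],0,1],
  [[3,-32,0],0,1],
  [[3,-32,0],0,1],
  [[3,-32,0],0,1],
  [[3,-32,0],0,1],
  [[3,-32,0],0,1],
  [[3,-32,0],0,1],
  [[3,-32,0],0,1],
  [[3,-32,0],0,1],
  [[4,-18,0],0,1],
  [[0,0,0],0,1],
  [[0,0,0],0,1],
])

```text
clock: 7.75
position: [0.4884, -0.0418, 0.1884]
tool_rot: [3.141, 0.002, -0.125]
force: [0.0, 0.5, -0.5]
grip_width: 0.0396
finger_force: 31.1
```

Call:
arm_command([
  [[0,0,-15],0,1],
  [[0,0,-25],0,1],
  [[0,0,-25],0,1],
  [[0,0,-25],0,1],
  [[0,0,-25],0,1],
  [[0,0,-20],0,1],
  [[0,0,-15],0,1],
  [[0,0,-10],0,1],
  [[0,0,-5],0,1],
  [[0,0,0],0,1],
  [[0,0,0],0,1],
])

```text
clock: 8.85
position: [0.4894, -0.0412, 0.0247]
tool_rot: [-3.141, -0.001, -0.124]
force: [0.3, -0.0, -0.9]
grip_width: 0.0397
finger_force: 31.1
```

Call:
arm_command([
  [[0,0,-2],0,1],
  [[0,0,-2],0,1],
  [[0,0,-1],0,1],
  [[0,0,0],0,1],
])

```text
clock: 9.25
position: [0.4891, -0.0414, 0.0193]
tool_rot: [3.142, 0.0, -0.124]
force: [0.5, 0.8, -0.8]
grip_width: 0.0397
finger_force: 31.1
```

Call:
arm_command([
  [[0,0,-1],0,1],
  [[0,0,-0.5],0,1],
  [[0,0,0],0,1],
])

```text
clock: 9.55
position: [0.4893, -0.0414, 0.0183]
tool_rot: [-3.141, -0.0, -0.124]
force: [-3.6, -0.2, 13.2]
grip_width: 0.0398
finger_force: 32.6
```

Contact. I'll release slowly and lift.

Call:
arm_command([
  [[0,0,0.5],0,0.2],
  [[0,0,0],0,0.0],
  [[0,0,0],0,-0.2],
  [[0,0,0],0,-0.5],
  [[0,0,0],0,-0.7],
  [[0,0,0],0,-0.8],
  [[0,0,0],0,-0.8],
  [[0,0,5],0,-0.8],
  [[0,0,15],0,-0.8],
  [[0,0,30],0,-0.8],
  [[0,0,40],0,-0.8],
  [[0,0,40],0,-0.8],
  [[0,0,40],0,-0.8],
  [[0,0,20],0,-0.8],
  [[-20,0,0],0,-0.8],
  [[-30,0,0],0,-0.8],
  [[-20,0,0],0,-0.8],
  [[0,0,0],0,-0.8],
])

```text
clock: 11.35
position: [0.417, -0.0416, 0.2088]
tool_rot: [3.142, 0.0, -0.125]
force: [0.6, 0.4, 0.0]
grip_width: 0.0767
finger_force: 0.0
```

```bash
python3 - <<'E'
from h import *
a=snap('side','side2')['image'][:,:,::-1];b=snap('top','top2')['image'][:,:,::-1]
c=cv2.resize(a[125:265,185:305],(400,467),interpolation=3);d=cv2.resize(b[140:257,220:320],(400,467),interpolation=3)
cv2.imwrite('pics/c4.png',np.hstack([c,d]))
E
```

```text
(no output)
```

View pics/c4.png

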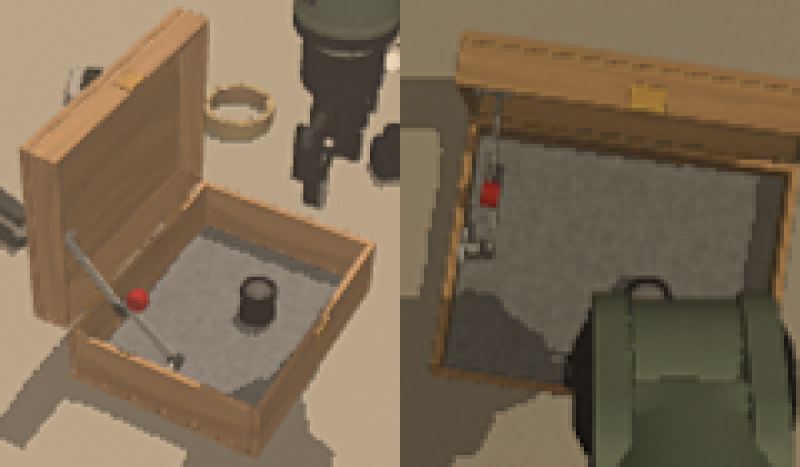

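Loupe stands upright at (258,300), in the left half, clear of the stay. Tab is still at (138,300). Next I move above the tab.

Call:
arm_command([
  [[15,13,0],0,-0.4],
  [[15,13,0],0,-0.4],
  [[15,13,0],0,-0.4],
  [[15,13,0],0,-0.4],
  [[15,13,0],0,-0.4],
  [[15,13,0],0,-0.4],
  [[15,13,0],0,-0.4],
  [[15,13,0],0,-0.4],
  [[15,13,0],0,-0.4],
  [[14,14,0],0,-0.4],
  [[0,0,0],0,-0.4],
  [[0,0,-20],0,-0.4],
  [[0,0,-20],0,-0.4],
  [[0,0,-20],0,-0.4],
  [[0,0,0],0,-0.4],
  [[0,0,0],0,-0.4],
])

```text
clock: 13.05
position: [0.5683, 0.0894, 0.1486]
tool_rot: [3.141, 0.0, -0.124]
force: [-0.8, 0.7, 1.0]
grip_width: 0.0597
finger_force: 0.0
```

```bash
python3 - <<'E'
from h import *
g=snap('side','side3');X=bot.observe()['position'];print(X,proj(g,X))
im=g['image'][:,:,::-1]
cv2.imwrite('pics/c5.png',cv2.resize(im[120:270,170:310],(560,600),interpolation=3))
E
```

```text
[0.5686577  0.08952871 0.14908476] [225.2502126 208.0398008]
```

View pics/c5.png

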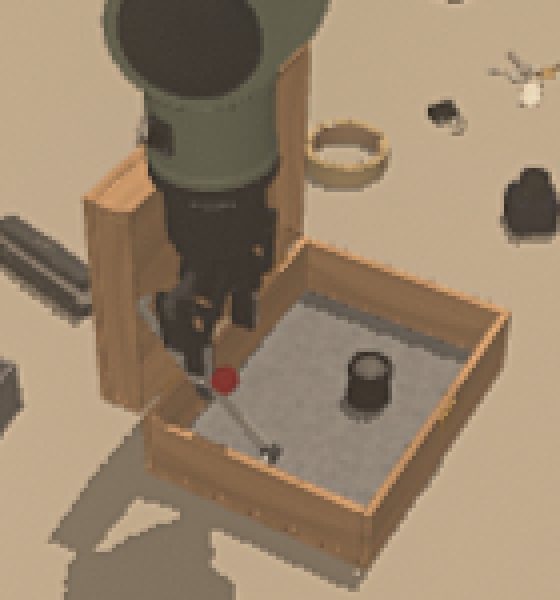

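Tab at crop (225,380), with the fingers straddling it above. I'll descend and pinch.

Call:
arm_command([
  [[0,0,-15],0,-0.4],
  [[0,0,-15],0,-0.4],
  [[-1,0,-15],0,-0.4],
  [[0,0,-2],0,-0.4],
  [[0,0,0],0,1],
  [[0,0,0],0,1],
  [[0,0,0],0,1],
  [[0,0,0],0,1],
  [[0,0,0],0,1],
  [[0,0,0],0,1],
  [[0,0,0],0,1],
  [[0,0,0],0,1],
  [[0,0,0],0,1],
], newtons=20)

```text
clock: 14.4
position: [0.5678, 0.0909, 0.1023]
tool_rot: [-3.14, -0.002, -0.123]
force: [-0.2, 7.2, 7.0]
grip_width: 0.0134
finger_force: 25.1
```

Call:
arm_command([
  [[-2.5,1.3,3.5],0,1],
  [[0,0,0],0,1],
  [[-2.3,0.3,3.7],0,1],
  [[0,0,0],0,1],
  [[-2.1,0.3,3.8],0,1],
  [[0,0,0],0,1],
  [[-1.9,0.2,3.9],0,1],
  [[0,0,0],0,1],
])

```text
clock: 15.2
position: [0.559, 0.0921, 0.117]
tool_rot: [-3.141, -0.002, -0.124]
force: [2.7, 2.6, 0.2]
grip_width: 0.0136
finger_force: 24.3
```

Call:
arm_command([
  [[-1.5,0.4,4],0,1],
  [[0,0,0],0,1],
  [[-1.4,0.2,4],0,1],
  [[0,0,0],0,1],
  [[-1.2,0.2,4.1],0,1],
  [[0,0,0],0,1],
  [[-1,0.1,4.2],0,1],
  [[0,0,0],0,1],
  [[-0.8,0.1,4.2],0,1],
  [[0,0,0],0,1],
])

```text
clock: 16.2
position: [0.5489, 0.0931, 0.1349]
tool_rot: [3.14, 0.007, -0.123]
force: [-11.6, 6.5, -20.5]
grip_width: 0.0136
finger_force: 20.5
```

```bash
python3 - <<'E'
from h import *
g=snap('side','side4')
im=g['image'][:,:,::-1]
cv2.imwrite('pics/c6.png',cv2.resize(im[120:270,170:310],(560,600),interpolation=3))
E
```

```text
(no output)
```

View pics/c6.png

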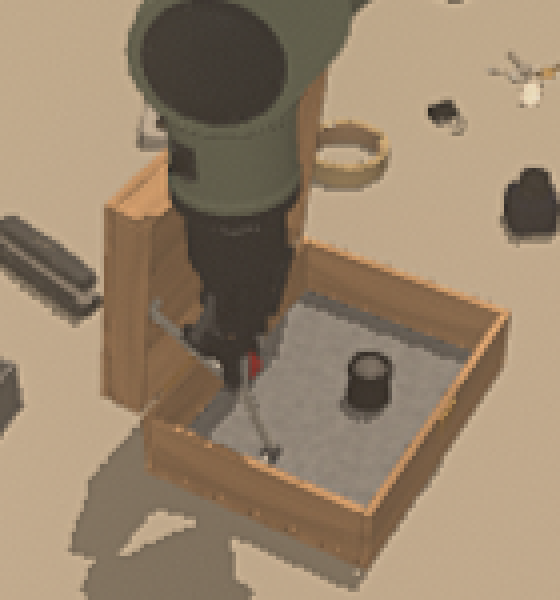

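Stay is visibly folded, with the knee at crop (232,375) and the links well past line. I'll ease off, release and retreat up and forwards.

Call:
arm_command([
  [[1,0,-3],0,1],
  [[0,0,0],0,0.5],
  [[0,0,0],0,0],
  [[0,0,0],0,-0.3],
  [[0,0,0],0,-0.5],
  [[0,0,0],0,-0.5],
  [[0,0,0],0,-0.5],
  [[0,0,10],0,-0.5],
  [[-5,0,20],0,-0.5],
  [[-10,0,25],0,-0.5],
  [[-20,0,25],0,-0.5],
  [[-30,0,25],0,-0.5],
  [[-40,0,20],0,-0.5],
  [[-30,0,20],0,-0.5],
  [[0,0,0],0,-0.5],
  [[0,0,0],0,-0.5],
])

```text
clock: 17.85
position: [0.4187, 0.0929, 0.2798]
tool_rot: [-3.141, -0.002, -0.124]
force: [0.8, -0.1, -0.6]
grip_width: 0.0637
finger_force: 0.0
```

```bash
python3 - <<'E'
from h import *
a=snap('side','side5')['image'][:,:,::-1];b=snap('top','top5')['image'][:,:,::-1]
c=cv2.resize(a[125:265,185:305],(400,467),interpolation=3);d=cv2.resize(b[140:257,220:320],(400,467),interpolation=3)
cv2.imwrite('pics/c7.png',np.hstack([c,d])); print(bot.observe()['qpos'])
E
```

```text
[-0.33808099  0.14786651 -0.02022222  2.02306616  0.00360903  0.97054698
 -2.05535606]
```

View pics/c7.png

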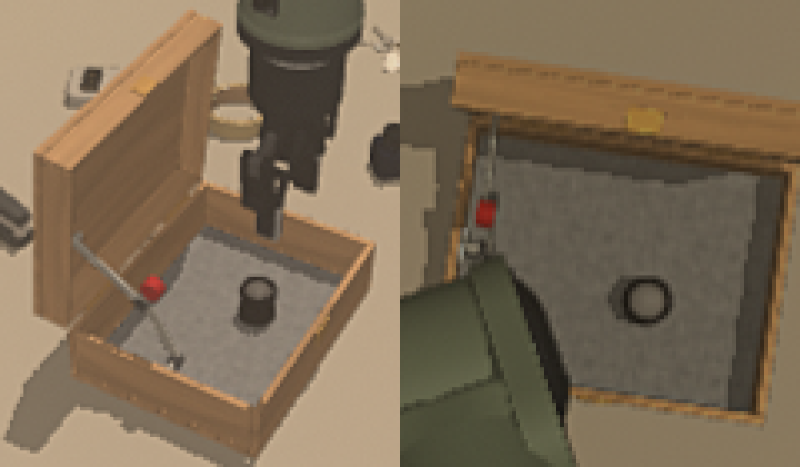

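Tab has stayed forward and the loupe is unmoved. I'll check the knee and lid angles numerically.

```bash
python3 - <<'E'
from h import *
s=load('side5');k=400/120
S=lambda U,V:np.array([(U+.5)/k-.5+185,(V+.5)/k-.5+125])
inv=lambda p:(p-[185,125])*k
c=np.array([.5135,-.0135]);th=-.12;ex=np.array([np.cos(th),np.sin(th)]);ey=np.array([-ex[1],ex[0]])
P=[]
for n,p in dict(top=(78,240),tab=(153,288),base=(177,362)).items():
    o,d=ray(s,*S(*p)); l=(.108-(o[:2]-c)@ey)/(d[:2]@ey); X=o+l*d; P.append([(X[:2]-c)@ex,X[2]]);print(n,P[-1])
P=np.array(P);D=np.linalg.norm(P[0]-P[2]);print('D',D,'knee',.2+np.pi-np.arccos((.076**2+.09**2-D**2)/(2*.076*.09)))
for b in(.035,.1,.15,.2,.25,.3):
    q=[]
    for n in(0,.04):
        x=.11-.22*np.sin(b)+n*np.cos(b);z=.07+.22*np.cos(b)+n*np.sin(b)
        q.append(inv(proj(s,[*(c+x*ex+.14*ey),z])).round())
    pin=np.array([.11-.1*np.sin(b),.07+.1*np.cos(b)]);print(b,q,pin, np.linalg.norm(pin-P[2]))
E
```

```text
top [np.float64(0.1078957772179658), np.float64(0.16878623904136114)]
tab [np.float64(0.023165182938296437), np.float64(0.1440137426501843)]
base [np.float64(-0.002173330626408654), np.float64(0.051777408907304756)]
D 0.16064331555031164 knee 0.7113266215920859
0.035 [array([ 53., 161.]), array([ 16., 146.])] [0.10650071 0.16993876] 0.16053707390859145
0.1 [array([ 66., 167.]), array([ 29., 150.])] [0.10001666 0.16950042] 0.1558893850369981
0.15 [array([ 76., 172.]), array([ 39., 153.])] [0.09505619 0.16887711] 0.15220354308959022
0.2 [array([ 87., 177.]), array([ 49., 157.])] [0.09013307 0.16800666] 0.14842408605936044
0.25 [array([ 97., 183.]), array([ 60., 161.])] [0.0852596  0.16689124] 0.14455349417810132
0.3 [array([107., 190.]), array([ 70., 166.])] [0.08044798 0.16553365] 0.14059432065231214
```

The knee is at about 0.7 rad, and the lid has moved forward by about 0.06, which is only possible when unlocked. Next I go over the lid to its rear side with the fingers shut.

Call:
arm_command([
  [[0,0,25],0,1],
  [[0,0,30],0,1],
  [[0,0,15],0,1],
  [[15,-7,0],0,1],
  [[28,-12,0],0,1],
  [[28,-12,0],0,1],
  [[28,-12,0],0,1],
  [[28,-12,0],0,1],
  [[28,-12,0],0,1],
  [[28,-12,0],0,1],
  [[28,-12,0],0,1],
  [[28,-12,0],0,1],
  [[28,-12,0],0,1],
  [[28,-12,0],0,1],
  [[2,-3,0],0,1],
  [[0,0,0],0,1],
  [[0,0,0],0,1],
])

```text
clock: 19.65
position: [0.7152, -0.0373, 0.3476]
tool_rot: [3.141, 0.001, -0.124]
force: [-0.7, -0.0, -0.2]
grip_width: 0.0001
finger_force: 0.0
```

Call:
arm_command([
  [[0,0,-15],0,1],
  [[0,0,-25],0,1],
  [[0,0,-25],0,1],
  [[0,0,-20],0,1],
  [[0,0,-10],0,1],
  [[0,0,0],0,1],
])

```text
clock: 20.25
position: [0.7148, -0.0369, 0.2529]
tool_rot: [3.142, 0.002, -0.124]
force: [0.8, -0.2, 0.6]
grip_width: 0.0002
finger_force: 0.0
```

```bash
python3 - <<'E'
from h import *
b=np.linspace(.095,1.5708,49)
x=.11-.185*np.sin(b)+.04*np.cos(b)+.011; z=.07+.185*np.cos(b)+.04*np.sin(b)
W=np.c_[.5135+x*.9928,-.0135-.1197*x,z]*1000
print(W[0].round(1)); print(np.diff(W[::4],axis=0).round(1).tolist()); print(W[-1]); print(bot.observe()['position'])
E
```

```text
[655.7 -30.6 258. ]
[[-23.1, 2.8, 1.3], [-23.0, 2.8, -1.5], [-22.7, 2.7, -4.4], [-22.0, 2.6, -7.2], [-20.9, 2.5, -9.8], [-19.6, 2.4, -12.3], [-17.9, 2.2, -14.7], [-16.0, 1.9, -16.8], [-13.9, 1.7, -18.6], [-11.5, 1.4, -20.2], [-8.9, 1.1, -21.5], [-6.3, 0.8, -22.4]]
[449.96065413  -5.83918241 109.99932046]
[ 0.71481501 -0.03688189  0.25286567]
```

Call:
arm_command([
  [[-15,2,2],0,1],
  [[-15,2,2],0,1],
  [[-10,1,0],0,1],
  [[-6,1,0],0,1],
  [[-5,0,0],0,1],
  [[-5,0,0],0,1],
  [[0,0,0],0,1],
])

```text
clock: 20.95
position: [0.6592, -0.0314, 0.258]
tool_rot: [-3.142, -0.0, -0.124]
force: [-0.3, 0.5, 0.2]
grip_width: 0.0001
finger_force: 0.0
```

Call:
arm_command([
  [[-6,0.7,0.3],0,1],
  [[-6,0.7,0.3],0,1],
  [[-6,0.7,0.3],0,1],
  [[-6,0.7,0.3],0,1],
  [[-6,0.7,-0.4],0,1],
  [[-6,0.7,-0.4],0,1],
  [[-6,0.7,-0.4],0,1],
  [[-6,0.7,-0.4],0,1],
])

```text
clock: 21.75
position: [0.611, -0.0256, 0.2574]
tool_rot: [-3.141, -0.0, -0.124]
force: [3.0, 1.1, 2.1]
grip_width: -0.0001
finger_force: 1.5
```

Contact at about 3 N, so the lid is following. I'll continue along the arc.

Call:
arm_command([
  [[-5.7,0.7,-1.1],0,1],
  [[-5.7,0.7,-1.1],0,1],
  [[-5.7,0.7,-1.1],0,1],
  [[-5.7,0.7,-1.1],0,1],
  [[-5.5,0.6,-1.8],0,1],
  [[-5.5,0.6,-1.8],0,1],
  [[-5.5,0.6,-1.8],0,1],
  [[-5.5,0.6,-1.8],0,1],
  [[-5.2,0.6,-2.5],0,1],
  [[-5.2,0.6,-2.5],0,1],
  [[-5.2,0.6,-2.5],0,1],
  [[-5.2,0.6,-2.5],0,1],
])

```text
clock: 22.95
position: [0.5454, -0.018, 0.2354]
tool_rot: [-3.142, 0.0, -0.124]
force: [0.6, 1.0, 0.2]
grip_width: -0.0001
finger_force: 1.0
```

Call:
arm_command([
  [[-4.9,0.6,-3.1],0,1],
  [[-4.9,0.6,-3.1],0,1],
  [[-4.9,0.6,-3.1],0,1],
  [[-4.9,0.6,-3.1],0,1],
  [[-4.5,0.5,-3.7],0,1],
  [[-4.5,0.5,-3.7],0,1],
  [[-4.5,0.5,-3.7],0,1],
  [[-4.5,0.5,-3.7],0,1],
  [[0,0,0],0,1],
])

```text
clock: 23.85
position: [0.5075, -0.0136, 0.208]
tool_rot: [3.141, 0.001, -0.124]
force: [0.2, -0.5, -0.0]
grip_width: 0.0
finger_force: 0.0
```

```bash
python3 - <<'E'
from h import *
g=snap('side','side6')
cv2.imwrite('pics/c8.png',cv2.resize(g['image'][100:270,170:310,::-1],(494,600),interpolation=3))
E
```

```text
(no output)
```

View pics/c8.png

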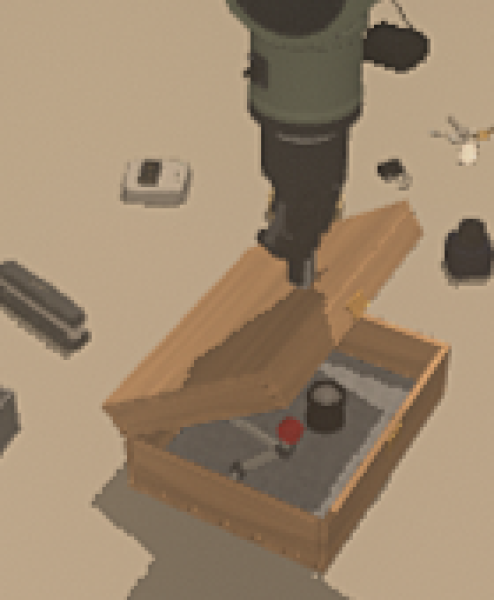

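The lid is about half down and following. The loupe stands upright and the stay is folding clear of it. I'll continue.

Call:
arm_command([
  [[-4,0.5,-4.2],0,1],
  [[-4,0.5,-4.2],0,1],
  [[-4,0.5,-4.2],0,1],
  [[-4,0.5,-4.2],0,1],
  [[-3.5,0.4,-4.6],0,1],
  [[-3.5,0.4,-4.6],0,1],
  [[-3.5,0.4,-4.6],0,1],
  [[-3.5,0.4,-4.6],0,1],
  [[-2.9,0.3,-5],0,1],
  [[-2.9,0.3,-5],0,1],
  [[-2.9,0.3,-5],0,1],
  [[-2.9,0.3,-5],0,1],
  [[0,0,0],0,1],
])

```text
clock: 25.2
position: [0.466, -0.0089, 0.1526]
tool_rot: [3.141, 0.001, -0.124]
force: [0.2, 0.3, -0.5]
grip_width: -0.0002
finger_force: 0.0
```

Call:
arm_command([
  [[-2.2,0.3,-5],0,1],
  [[-2.2,0.3,-5],0,1],
  [[-2.2,0.3,-5],0,1],
  [[-2.2,0.3,-5],0,1],
  [[-1.6,0.2,-4],0,1],
  [[-1.6,0.2,-4],0,1],
  [[-1.6,0.2,-4],0,1],
  [[-1.6,0.2,-3],0,1],
  [[0,0,-2],0,1],
  [[0,0,0],0,1],
])

```text
clock: 26.2
position: [0.4513, -0.0069, 0.116]
tool_rot: [3.142, 0.0, -0.124]
force: [0.1, -0.3, 0.6]
grip_width: -0.0003
finger_force: 0.0
```

Call:
arm_command([
  [[0,0,-2],0,1],
  [[0,0,-2],0,1],
  [[0,0,-1],0,1],
  [[0,0,0],0,1],
])

```text
clock: 26.6
position: [0.4514, -0.0069, 0.1112]
tool_rot: [3.142, 0.0, -0.124]
force: [0.4, 0.0, -0.5]
grip_width: -0.0001
finger_force: 0.0
```

Call:
arm_command([
  [[0,0,-1],0,1],
  [[0,0,-1],0,1],
  [[0,0,0],0,1],
])

```text
clock: 26.9
position: [0.4515, -0.0069, 0.1099]
tool_rot: [-3.141, -0.0, -0.124]
force: [-6.0, 0.4, 19.4]
grip_width: 0.0003
finger_force: 9.8
```

Firm stop at 0.110 m, the outer face height of a shut lid. I'll retreat and verify.

Call:
arm_command([
  [[0,0,3],0,1],
  [[0,0,20],0,1],
  [[0,0,30],0,1],
  [[0,0,40],0,1],
  [[0,0,40],0,1],
  [[0,-30,40],0,1],
  [[0,-40,0],0,1],
  [[0,-40,0],0,1],
  [[0,-40,0],0,1],
  [[0,-40,0],0,1],
  [[0,-40,0],0,1],
  [[0,-40,0],0,1],
  [[0,-40,0],0,1],
  [[0,0,0],0,1],
  [[0,0,0],0,1],
  [[0,0,0],0,1],
])

```text
clock: 28.5
position: [0.4516, -0.316, 0.2822]
tool_rot: [-3.141, 0.0, -0.123]
force: [0.8, 0.2, -0.3]
grip_width: 0.0003
finger_force: 0.0
```

```bash
python3 - <<'E'
from h import *
g=snap('side','side7'); a=g['image'].astype(float)
c=np.array([.5135,-.0135]);th=-.12;ex=np.array([np.cos(th),np.sin(th)]);ey=np.array([-ex[1],ex[0]])
P=lambda x,y,z:proj(g,[*(c+x*ex+y*ey),z])
# grey profile down the front-left vertical edge area: middle of left wall and front wall, z from 0.14 to 0
for y in(.05,-.05):
    print('front',y)
    for z in np.arange(.13,.02,-.005):
        u,v=P(-.11,y,z); print(round(z,3),a[int(round(v)),int(round(u))].astype(int).tolist(),end=' ')
    print()
for n,q in dict(FL=(-.11,.14,.11),RL=(.11,.14,.11),FR=(-.11,-.14,.11)).items(): print(n,P(*q))
# bystanders: compare with the first picture
for m in('side','top'):
    b=load(m+'0')['image'].astype(int); d=abs((g if m=='side' else snap('top','top7'))['image'].astype(int)-b).max(2)>45
    n,_,st,ce=cv2.connectedComponentsWithStats(d.astype(np.uint8))
    print(m,[(s[:5].tolist()) for s in st[1:] if s[4]>12])
print(bot.observe()['position'])
E
```

```text
front 0.05
0.13 [179, 133, 91] 0.125 [182, 136, 92] 0.12 [187, 139, 95] 0.115 [182, 136, 92] 0.11 [165, 124, 86] 0.105 [126, 96, 66] 0.1 [106, 82, 58] 0.095 [109, 83, 60] 0.09 [112, 85, 61] 0.085 [114, 87, 63] 0.08 [113, 87, 63] 0.075 [115, 88, 64] 0.07 [114, 87, 62] 0.065 [112, 87, 62] 0.06 [108, 83, 59] 0.055 [107, 83, 59] 0.05 [109, 84, 60] 0.045 [110, 84, 61] 0.04 [111, 87, 62] 0.035 [110, 85, 60] 0.03 [111, 85, 61] 0.025 [112, 86, 62] 
front -0.05
0.13 [116, 89, 64] 0.125 [115, 89, 63] 0.12 [120, 92, 67] 0.115 [121, 93, 67] 0.11 [120, 93, 66] 0.105 [117, 90, 64] 0.1 [113, 87, 64] 0.095 [115, 89, 63] 0.09 [112, 86, 63] 0.085 [111, 85, 62] 0.08 [112, 86, 63] 0.075 [116, 89, 64] 0.07 [115, 89, 64] 0.065 [114, 89, 64] 0.06 [108, 84, 61] 0.055 [108, 83, 60] 0.05 [108, 83, 61] 0.045 [108, 83, 61] 0.04 [109, 84, 61] 0.035 [109, 85, 60] 0.03 [111, 85, 62] 0.025 [113, 87, 62] 
FL [262.35162049 240.05294594]
RL [203.31555961 215.27674115]
FR [298.17673151 188.48304255]
side [[286, 0, 136, 121, 4867], [445, 0, 65, 139, 2763], [381, 29, 53, 99, 2794], [432, 93, 14, 1, 14], [452, 93, 8, 5, 2
[... 311 characters left out ...]
313], [343, 226, 40, 74, 698], [203, 245, 56, 26, 173], [362, 268, 6, 8, 22], [218, 300, 17, 24, 290], [413, 308, 13, 14, 129]]
top [[210, 159, 118, 74, 3194], [367, 192, 91, 82, 4004], [312, 210, 5, 22, 48], [159, 218, 15, 12, 107], [278, 222, 62, 24, 118], [249, 240, 14, 10, 15], [191, 246, 109, 47, 627], [179, 273, 24, 22, 45], [352, 294, 24, 8, 91], [220, 314, 17, 14, 173], [239, 314, 86, 70, 1280], [402, 320, 4, 7, 17], [458, 321, 46, 30, 491], [505, 321, 7, 3, 13], [508, 333, 4, 8, 20], [333, 343, 10, 5, 18], [261, 353, 19, 9, 105], [251, 363, 29, 21, 287], [351, 365, 14, 3, 23], [282, 368, 21, 16, 177], [219, 375, 13, 9, 78], [234, 376, 9, 8, 55]]
[ 0.45177617 -0.31588843  0.28239276]
```

The front top edge lies at about z 0.107–0.11 with no gap, so the lid is shut. The only other changes are the loupe's old spot and the arm.

```bash
python3 -c "
from workcell import ticket
print(ticket.job_done())"
```

```text
the job is handed in; nothing more can be done
None
```

The job is handed in: the loupe stands upright on the case floor clear of the stay, the stay was unlocked with its knee at about 0.7 rad, and the lid was lowered to its firm stop and is shut, with no sign in the final images that anything else moved, though the arm hid the ink bottle from the top camera.

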